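# Load the trainer with the plug-in modules in reverse order

### The arm

A 7-joint arm with a two-finger parallel gripper is mounted at the origin on the work surface. World frame = base frame: x ahead of the robot, y to its left, z up, the work surface at z = 0. Lengths are in m, angles in degrees, forces in N, time in s.
With the tool pointing down it reaches from about 0.425 to 0.95 m from the base axis. Payload 4.7 kg.
Tool frame: the origin (TCP) lies at the very end of the fingers, on their centre line; the grasp point (between the pads) lies 19 mm behind it (env.grip_depth is the distance from the TCP to the grasp point, in m); z points along the fingers, y is the line along which they close (so a half turn about z gives the same grasp; the last joint's range is limited). The gripper opens to 85 mm and grips with 20 to 120 N. Pads are 22 mm wide; open, the fingers measure 114 mm over their backs; the gripper's body (76 mm by 85 mm) begins 54 mm behind the grasp point. The pads swing forward as they close: fully open they stand 13 mm farther back than shut.
Start: joints at [-77.401, 26.849, -2.785, 87.806, 1.381, 65.374, -4.715], TCP at [0.166, 0.654, 0.231] pointing down, gripper open.
Joint ranges: [-148.3, 148.3], [-19.14, 114.17], [-79.39, 73.82], [5.75, 140.21], [-59.74, 239.74], [12.07, 113.84], [-152.46, 152.46]. Speed limits (degrees/s): [147.25, 147.25, 180, 180, 180, 180, 180].

### API

Orientations are given as a 3x3 rotation matrix whose columns are the frame's x, y, z axes.
In Python, from station import env gives the robot as it stands.
- The arm moves only by the shell command python3 -m jog 'ROWS' [OPENING] [FORCE]. ROWS is JSON, a list of rows, each a list of 4 numbers: the shift along the world's x, y, z each as a share of 50 cm, from -1 to 1, then the turn about the world's z as a share of 180 degrees, from -1 to 1. A call has 1 to 10 rows; each row is the pose to reach, as a shift and turn from the pose commanded when the call began, turning the shorter way round; what a row does not reach only later rows make up. A row lasts 1/12 s, in which the tool goes at most 41.7 mm and 7.16 degrees, less where a joint would pass 70% of its speed; a pose out of reach is approached as far as the arm can. A call with a number of a shift or a turn outside -1 to 1 is refused whole. A call with a gripper value outside its range is refused whole. OPENING is the gripper's target within -1 to 1 (shut at 1, half-way at 0, fully open at -1), set as the call begins (- or left out, the last holds). The fingers move at their own pace and stop on an object; FORCE is the grip in N (left out, the last holds). Time passes only in rows, so rows that repeat a pose let the fingers close. It gives the time, the measured TCP pose, the force, the opening and the grip force at its end, in the units of the state.
- env.get_state(): the state, without advancing time (a new reading comes with each control period).
- env.get_image(name): name is "side" or "top"; returns the picture (420x560x3 uint8, red, green, blue); there is no depth.
- env.calibration(name): a dict with "fx", "fy", "cx", "cy" (pixels), "rvec" (rotation vector, rad) and "tvec" (3), from world to camera coordinates, as OpenCV has them. Camera axes: x right, y down, z forward; pixel columns grow to the right and rows downward; lengths in m; the calibration is good to about 2 mm. A picture is of the moment at which its call begins. calibration takes no time and is no camera call.
- env.job_done(): hands the job in; it is judged then, once.
The state is a dict: "t": time; "qpos": joint angles; "joint_velocities": joint speeds; "tau": joint torques, N m; "tcp_pos": TCP position; "tcp_rot": TCP orientation; "wrist_force": force on the tool from outside, world axes, zero at the start; "moment": the same for the moment, N m; "opening": finger opening in m; "grasp_force": force on a finger pad.
Only numpy, scipy, OpenCV 4.12 (cv2) and the standard library are available. Lean on these libraries where they do the work, as an engineer would, in place of code of your own. Each camera call takes 0.05 s, during which the arm holds its last target. There are 200 camera calls.

### The job

Move all four plug-in modules from the coloured cradles on the storage stand to the four bays of the blue trainer, one in each bay, in reverse order: as seen from the robot, the module that stood leftmost in the stand goes into the rightmost bay, the next into the next, and so on. Each must stand upright on the floor of its bay, square to it with its long side along the row as it stood in the stand, and be let go. Do not knock any module over on the way, and leave the multimeter where it lies.

Things in the scene. Friction and masses are not known exactly. Their poses are not given: they have to be found in the camera images.
- module_red_center (a point): Plug-in module: upright red plastic block with black foot, 32 mm (its x) by 38 mm (its y, along the row) by 56 mm tall, 0.08 to 0.17 kg; brass contacts and a small resistor on top add up to 5 mm (look only). This point is its centre, 28 mm above its underside; z up. Starts loose in the cradle of its colour, within 5 mm of its middle and 0.12 rad of square to it.
- module_yellow_center (a point): Plug-in module: upright yellow plastic block with black foot, 32 mm (its x) by 38 mm (its y, along the row) by 56 mm tall, 0.08 to 0.17 kg; brass contacts and a black disc on top add up to 5 mm (look only). This point is its centre, 28 mm above its underside; z up. Starts loose in the cradle of its colour, within 5 mm of its middle and 0.12 rad of square to it.
- module_green_center (a point): Plug-in module: upright green plastic block with black foot, 32 mm (its x) by 38 mm (its y, along the row) by 56 mm tall, 0.08 to 0.17 kg; brass contacts and a steel plate on top add up to 5 mm (look only). This point is its centre, 28 mm above its underside; z up. Starts loose in the cradle of its colour, within 5 mm of its middle and 0.12 rad of square to it.
- module_white_center (a point): Plug-in module: upright white plastic block with black foot, 32 mm (its x) by 38 mm (its y, along the row) by 56 mm tall, 0.08 to 0.17 kg; brass contacts and an amber lens on top add up to 5 mm (look only). This point is its centre, 28 mm above its underside; z up. Starts loose in the cradle of its colour, within 5 mm of its middle and 0.12 rad of square to it.
- cradle_red: Fixed red tray on the storage stand, 60 mm (its x) by 66 mm (its y), walls 4 mm thick and 14 mm tall, floor 4 mm thick; origin at the centre of its underside, 30 mm above the table. x across the row, away from the robot; y along it, to the left. The four cradles adjoin in a row at 66 mm pitch, in an order that changes. It marks where the red module stood at the start.
- cradle_yellow: Fixed yellow tray on the storage stand, 60 mm (its x) by 66 mm (its y), walls 4 mm thick and 14 mm tall, floor 4 mm thick; origin at the centre of its underside, 30 mm above the table. x across the row, away from the robot; y along it, to the left. The four cradles adjoin in a row at 66 mm pitch, in an order that changes. It marks where the yellow module stood at the start.
- cradle_green: Fixed green tray on the storage stand, 60 mm (its x) by 66 mm (its y), walls 4 mm thick and 14 mm tall, floor 4 mm thick; origin at the centre of its underside, 30 mm above the table. x across the row, away from the robot; y along it, to the left. The four cradles adjoin in a row at 66 mm pitch, in an order that changes. It marks where the green module stood at the start.
- cradle_white: Fixed white tray on the storage stand, 60 mm (its x) by 66 mm (its y), walls 4 mm thick and 14 mm tall, floor 4 mm thick; origin at the centre of its underside, 30 mm above the table. x across the row, away from the robot; y along it, to the left. The four cradles adjoin in a row at 66 mm pitch, in an order that changes. It marks where the white module stood at the start.
- trainer: Fixed black case, blue panel with jacks, and a row of four aluminium-framed bays along its far side. Origin at table height under the middle of the bay row; x across the row, away from the robot; y along it, to the left. Bay centres at y +99, +33, -33, -99 mm; bays 50 (x) by 60 mm (y) inside, floor at z 45, walls 6 mm thick, tops at z 56. Case spans x -160 to 45, y -155 to 155 mm, all below z 60.
- multimeter: Bystander: loose black hand multimeter lying beyond the racks, 90 by 180 by 34 mm (dial to 43 mm); origin at the centre of its underside. Leave it alone.

How it is judged (in metres and radians):
At the end, for the whole second after the job is handed in: Each module stands in its own bay, centre within 12 mm across and 13 mm along the row of the bay centre, 69 to 77 mm above the table, upright within 0.1 rad, square within 0.3 rad, released, at rest; their order left to right is the reverse of that of the cradles of their colours (x of module_red_center in the frame of trainer between -0.012 and 0.012 m and z of module_red_center in the frame of trainer between 0.069 and 0.077 m and (y of module_red_center in the frame of trainer between 0.086 and 0.112 m or y of module_red_center in the frame of trainer between 0.02 and 0.046 m or y of module_red_center in the frame of trainer between -0.046 and -0.02 m or y of module_red_center in the frame of trainer between -0.112 and -0.086 m) and angle between each of module_red_center, module_yellow_center, module_green_center, module_white_center's own z axis and vertical below 0.1 rad and angle between the x axis of each of module_red_center, module_yellow_center, module_green_center, module_white_center and the x axis of trainer, either way round below 0.3 rad and linear speed of each of module_red, module_yellow, module_green, module_white below 0.02 m/s and angular speed of each of module_red, module_yellow, module_green, module_white below 0.2 rad/s and x of module_yellow_center in the frame of trainer between -0.012 and 0.012 m and z of module_yellow_center in the frame of trainer between 0.069 and 0.077 m and (y of module_yellow_center in the frame of trainer between 0.086 and 0.112 m or y of module_yellow_center in the frame of trainer between 0.02 and 0.046 m or y of module_yellow_center in the frame of trainer between -0.046 and -0.02 m or y of module_yellow_center in the frame of trainer between -0.112 and -0.086 m) and x of module_green_center in the frame of trainer between -0.012 and 0.012 m and z of module_green_center in the frame of trainer between 0.069 and 0.077 m and (y of module_green_center in the frame of trainer between 0.086 and 0.112 m or y of module_green_center in the frame of trainer between 0.02 and 0.046 m or y of module_green_center in the frame of trainer between -0.046 and -0.02 m or y of module_green_center in the frame of trainer between -0.112 and -0.086 m) and x of module_white_center in the frame of trainer between -0.012 and 0.012 m and z of module_white_center in the frame of trainer between 0.069 and 0.077 m and (y of module_white_center in the frame of trainer between 0.086 and 0.112 m or y of module_white_center in the frame of trainer between 0.02 and 0.046 m or y of module_white_center in the frame of trainer between -0.046 and -0.02 m or y of module_white_center in the frame of trainer between -0.112 and -0.086 m) and ((y of cradle_red in the frame of cradle_yellow above 0.03 m and ((y of module_red_center in the frame of trainer below -0.066 m and y of module_yellow_center in the frame of trainer above -0.066 m) or (y of module_red_center in the frame of trainer below 0 m and y of module_yellow_center in the frame of trainer above 0 m) or (y of module_red_center in the frame of trainer below 0.066 m and y of module_yellow_center in the frame of trainer above 0.066 m))) or (y of cradle_yellow in the frame of cradle_red above 0.03 m and ((y of module_yellow_center in the frame of trainer below -0.066 m and y of module_red_center in the frame of trainer above -0.066 m) or (y of module_yellow_center in the frame of trainer below 0 m and y of module_red_center in the frame of trainer above 0 m) or (y of module_yellow_center in the frame of trainer below 0.066 m and y of module_red_center in the frame of trainer above 0.066 m)))) and ((y of cradle_red in the frame of cradle_green above 0.03 m and ((y of module_red_center in the frame of trainer below -0.066 m and y of module_green_center in the frame of trainer above -0.066 m) or (y of module_red_center in the frame of trainer below 0 m and y of module_green_center in the frame of trainer above 0 m) or (y of module_red_center in the frame of trainer below 0.066 m and y of module_green_center in the frame of trainer above 0.066 m))) or (y of cradle_green in the frame of cradle_red above 0.03 m and ((y of module_green_center in the frame of trainer below -0.066 m and y of module_red_center in the frame of trainer above -0.066 m) or (y of module_green_center in the frame of trainer below 0 m and y of module_red_center in the frame of trainer above 0 m) or (y of module_green_center in the frame of trainer below 0.066 m and y of module_red_center in the frame of trainer above 0.066 m)))) and ((y of cradle_red in the frame of cradle_white above 0.03 m and ((y of module_red_center in the frame of trainer below -0.066 m and y of module_white_center in the frame of trainer above -0.066 m) or (y of module_red_center in the frame of trainer below 0 m and y of module_white_center in the frame of trainer above 0 m) or (y of module_red_center in the frame of trainer below 0.066 m and y of module_white_center in the frame of trainer above 0.066 m))) or (y of cradle_white in the frame of cradle_red above 0.03 m and ((y of module_white_center in the frame of trainer below -0.066 m and y of module_red_center in the frame of trainer above -0.066 m) or (y of module_white_center in the frame of trainer below 0 m and y of module_red_center in the frame of trainer above 0 m) or (y of module_white_center in the frame of trainer below 0.066 m and y of module_red_center in the frame of trainer above 0.066 m)))) and ((y of cradle_yellow in the frame of cradle_green above 0.03 m and ((y of module_yellow_center in the frame of trainer below -0.066 m and y of module_green_center in the frame of trainer above -0.066 m) or (y of module_yellow_center in the frame of trainer below 0 m and y of module_green_center in the frame of trainer above 0 m) or (y of module_yellow_center in the frame of trainer below 0.066 m and y of module_green_center in the frame of trainer above 0.066 m))) or (y of cradle_green in the frame of cradle_yellow above 0.03 m and ((y of module_green_center in the frame of trainer below -0.066 m and y of module_yellow_center in the frame of trainer above -0.066 m) or (y of module_green_center in the frame of trainer below 0 m and y of module_yellow_center in the frame of trainer above 0 m) or (y of module_green_center in the frame of trainer below 0.066 m and y of module_yellow_center in the frame of trainer above 0.066 m)))) and ((y of cradle_yellow in the frame of cradle_white above 0.03 m and ((y of module_yellow_center in the frame of trainer below -0.066 m and y of module_white_center in the frame of trainer above -0.066 m) or (y of module_yellow_center in the frame of trainer below 0 m and y of module_white_center in the frame of trainer above 0 m) or (y of module_yellow_center in the frame of trainer below 0.066 m and y of module_white_center in the frame of trainer above 0.066 m))) or (y of cradle_white in the frame of cradle_yellow above 0.03 m and ((y of module_white_center in the frame of trainer below -0.066 m and y of module_yellow_center in the frame of trainer above -0.066 m) or (y of module_white_center in the frame of trainer below 0 m and y of module_yellow_center in the frame of trainer above 0 m) or (y of module_white_center in the frame of trainer below 0.066 m and y of module_yellow_center in the frame of trainer above 0.066 m)))) and ((y of cradle_green in the frame of cradle_white above 0.03 m and ((y of module_green_center in the frame of trainer below -0.066 m and y of module_white_center in the frame of trainer above -0.066 m) or (y of module_green_center in the frame of trainer below 0 m and y of module_white_center in the frame of trainer above 0 m) or (y of module_green_center in the frame of trainer below 0.066 m and y of module_white_center in the frame of trainer above 0.066 m))) or (y of cradle_white in the frame of cradle_green above 0.03 m and ((y of module_white_center in the frame of trainer below -0.066 m and y of module_green_center in the frame of trainer above -0.066 m) or (y of module_white_center in the frame of trainer below 0 m and y of module_green_center in the frame of trainer above 0 m) or (y of module_white_center in the frame of trainer below 0.066 m and y of module_green_center in the frame of trainer above 0.066 m))))); the robot touches nothing.
It fails at once if a module is tipped over (beyond 0.8 rad) (angle between any of module_red_center, module_yellow_center, module_green_center, module_white_center's own z axis and vertical above 0.8 rad).
It fails at once if the multimeter is moved more than 20 mm (distance of multimeter from where it was at the start of the episode above 0.02 m).
It also fails if it takes over 99 s, if anything falls off the work surface, if the arm or the gripper's body presses on something with over 40 N, if the wrist force passes 120 N, or if a joint passes its speed limit or range.

## Working session

There is one attempt and no reset: what is moved stays moved. The work goes in short steps, Python scripts to look and compute and a shell command to move; the robot and the scene stay as the last step left them, time stands still between calls to the robot, and variables do not carry over. Pictures are saved under pics/ and viewed, at most 14 in all, crops included, and the job is handed in when it is done.

```bash
ls; mkdir -p pics; python3 - <<'E'
from station import env
import cv2
for n in("top","side"):
    cv2.imwrite(f"pics/{n}0.png",env.get_image(n)[:,:,::-1]); print(n,env.calibration(n))
s=env.get_state();print(s['t'],s['tcp_pos'],s['tcp_rot'],s['opening'],env.grip_depth)
E
```

```text
pics
top {'fx': 412.2838856279419, 'fy': 412.2838856279419, 'cx': 276.5887551131397, 'cy': 212.70983957282897, 'rvec': array([ 2.1458636 , -2.13646339,  0.1730925 ]), 'tvec': array([0.01754263, 0.64452078, 0.78522901])}
side {'fx': 391.5623498127776, 'fy': 391.5623498127776, 'cx': 285.1495846464551, 'cy': 207.13836844533233, 'rvec': array([ 0.38125101, -2.70851709,  1.29830623]), 'tvec': array([0.63376515, 0.16149177, 0.74340884])}
0.1 [0.16606776 0.65369485 0.23033797] [[-9.69207519e-01  2.46245025e-01 -4.16220685e-04]
 [ 2.46245373e-01  9.69205865e-01 -1.79073309e-03]
 [-3.75555834e-05 -1.83808439e-03 -9.99998310e-01]] 0.08537092840511966 0.0187
```

View pics/top0.png

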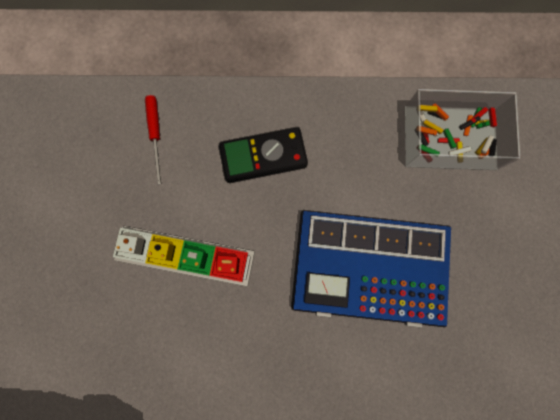

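View pics/side0.png

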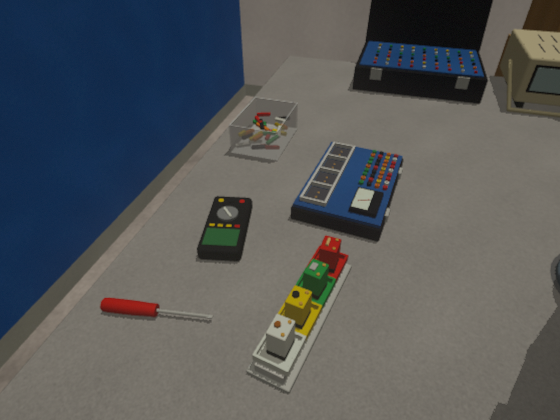

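Top view: stand at px (115-252, 228-284), left to right white, yellow, green, red; trainer bays at about (327,233) to (428,244). Next: enlarged crops.

```bash
python3 - <<'E'
import cv2,numpy as np
a=cv2.imread("pics/top0.png")
c=lambda x0,y0,w,h,f:cv2.resize(a[y0:y0+h,x0:x0+w],None,fx=f,fy=f,interpolation=cv2.INTER_CUBIC)
u=c(105,222,155,68,5.0);v=c(295,208,160,52,4.84)
im=np.zeros((600,800,3),np.uint8);im[:340,:775]=u;v=v[:255];im[345:345+v.shape[0],:v.shape[1]]=v
cv2.imwrite("pics/crop1.png",np.clip(im*1.4,0,255).astype(np.uint8))
E
```

```text
(no output)
```

View pics/crop1.png

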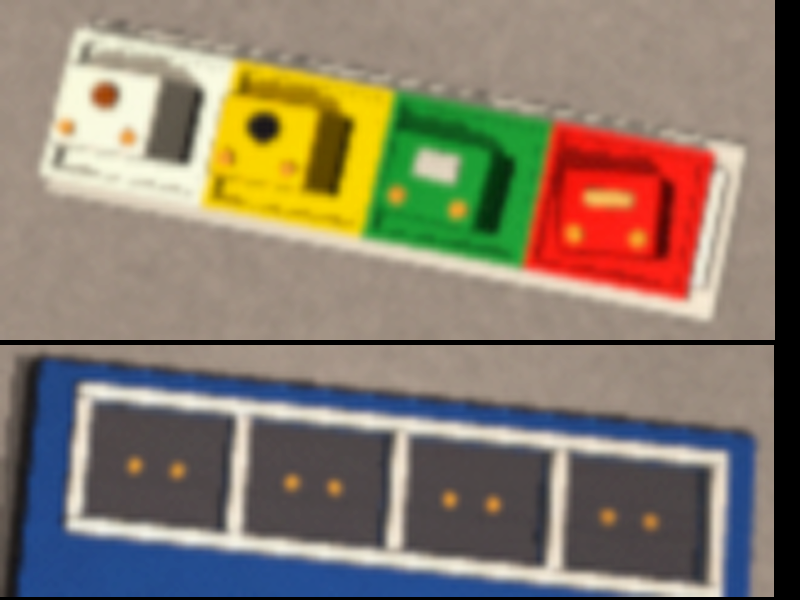

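Crop: the four modules' tops carry two orange contacts each (usable for centre and yaw), and the bay frame is a clean bright rectangle. Measure these by ray casting.

```bash
cat > h.py <<'E'
import cv2,numpy as np
from station import env
def ray(n,uv,z):
    c=env.calibration(n);R=cv2.Rodrigues(c['rvec'])[0];o=-R.T@c['tvec']
    uv=np.atleast_2d(uv).astype(float)
    d=np.c_[(uv[:,0]-c['cx'])/c['fx'],(uv[:,1]-c['cy'])/c['fy'],np.ones(len(uv))]@R
    return o+d*((z-o[2])/d[:,2])[:,None]
def blobs(m,lo,hi):
    n,_,st,ce=cv2.connectedComponentsWithStats(m.astype(np.uint8))
    return [(st[i,4],ce[i]) for i in range(1,n) if lo<=st[i,4]<=hi]
E
python3 - <<'E'
from h import *
im=cv2.imread("pics/top0.png");hsv=cv2.cvtColor(im,cv2.COLOR_BGR2HSV)
B=lambda x0,y0,x1,y1:(slice(y0,y1),slice(x0,x1))
# tray corners by colour at rim height
H,S,V=cv2.split(hsv)
sub=np.zeros(H.shape,bool);sub[222:290,105:260]=1
for n,m in dict(yellow=(H>20)&(H<35)&(S>180),green=(H>45)&(H<80)&(S>120),red=((H<6)|(H>174))&(S>200)).items():
    m=(m&sub).astype(np.uint8);cs=max(cv2.findContours(cv2.morphologyEx(m,cv2.MORPH_CLOSE,np.ones((7,7))),0,2)[0],key=cv2.contourArea)
    r=cv2.minAreaRect(cs);P=ray("top",cv2.boxPoints(r),.044);print(n,r,P.mean(0).round(4),np.linalg.norm(np.diff(P,axis=0),axis=1).round(4))
# bay frame
sub[:]=0;sub[210:265,300:452]=1
m=((V>150)&(S<60)&sub).astype(np.uint8)
cs=np.vstack([c for c in cv2.findContours(m,0,2)[0] if cv2.contourArea(c)>50]);r=cv2.minAreaRect(cs)
b=cv2.boxPoints(r);P=ray("top",b,.056);print("frame",b.round(1).tolist(),P.round(4).tolist(),P.mean(0).round(4),np.linalg.norm(np.diff(P,axis=0),axis=1).round(4))
for x,y in[(327,233),(428,244)]:print(ray("top",(x,y),.056))
# contact dots, brighter orange, subpixel from crop estimates
E=dict(white=[(66,127),(128,138),(104,95)],yellow=[(226,158),(288,169),(263,127)],green=[(397,195),(457,210),(437,165)],red=[(573,234),(638,239),(608,199)])
for n,e in E.items():
    P=ray("top",np.array(e)/5+[105-.4,222-.4],.092);d=P[0]-P[1]
    print(n,"mid",(P[:2].mean(0)).round(4),"comp",P[2].round(4),"gap",np.linalg.norm(d).round(4),"yaw",np.degrees(np.arctan2(-d[0],d[1])).round(1),np.linalg.norm(P[2]-P[:2].mean(0)).round(4))
E
```

```text
yellow ((167.173095703125, 251.6346435546875), (38.63488006591797, 29.417421340942383), 11.309932708740234) [0.5653 0.2402 0.044 ] [0.0587 0.0787 0.0585]
green ((196.0902557373047, 257.41217041015625), (31.35952377319336, 29.40391731262207), 12.094757080078125) [0.554  0.1817 0.044 ] [0.0585 0.0637 0.0584]
red ((228.48077392578125, 263.5961608886719), (31.378582000732422, 28.43684196472168), 11.309932708740234) [0.5419 0.1164 0.044 ] [0.0565 0.0634 0.0564]
frame [[308.29998779296875, 245.3000030517578], [311.5, 216.10000610351562], [446.1000061035156, 230.8000030517578], [442.8999938964844, 260.0]] [[0.5782, -0.0431, 0.056], [0.6371, -0.05, 0.056], [0.6085, -0.3195, 0.056], [0.5502, -0.3097, 0.056]] [ 0.5935 -0.1806  0.056 ] [0.0593 0.2711 0.0592]
[[ 0.60299197 -0.0806251   0.056     ]]
[[ 0.5818614  -0.28180801  0.056     ]]
white mid [0.5685 0.3098 0.092 ] comp [0.5828 0.3081 0.092 ] gap 0.0241 yaw -9.7 0.0144
yellow mid [0.5571 0.2486 0.092 ] comp [0.5709 0.247  0.092 ] gap 0.024 yaw -9.7 0.0139
green mid [0.5427 0.1837 0.092 ] comp [0.5568 0.1804 0.092 ] gap 0.0235 yaw -13.6 0.0145
red mid [0.5302 0.116  0.092 ] comp [0.5443 0.1154 0.092 ] gap 0.0246 yaw -4.1 0.0141
```

```bash
python3 -m jog '[[0.372,-0.538,0,-0.224],[0.372,-0.538,0,-0.224],[0.372,-0.538,0,-0.224],[0.372,-0.538,0,-0.224],[0.372,-0.538,0,-0.224],[0.372,-0.538,0,-0.224],[0.372,-0.538,0,-0.224],[0.372,-0.538,0,-0.224],[0.372,-0.538,0,-0.224],[0.372,-0.538,0,-0.224]]' -1 40
python3 -m jog '[[0.372,-0.538,0,-0.224],[0.372,-0.538,0,-0.224],[0.372,-0.538,0,-0.224],[0.372,-0.538,0,-0.224],[0.372,-0.538,0,-0.224],[0.372,-0.538,0,-0.224],[0.372,-0.538,0,-0.224],[0.372,-0.538,0,-0.224],[0.372,-0.538,0,-0.224],[0.372,-0.538,0,-0.224]]'
```

```text
t: 0.93
tcp_pos: [0.3535, 0.3831, 0.2313]
tcp_rot: [[-0.575, 0.818, -0.0], [0.818, 0.575, -0.0], [-0.0, -0.0, -1.0]]
wrist_force: [-0.9, 0.5, 0.3]
opening: 0.0859
grasp_force: 0.0
t: 1.77
tcp_pos: [0.5388, 0.1158, 0.2309]
tcp_rot: [[0.088, 0.996, -0.0], [0.996, -0.088, -0.0], [-0.0, -0.0, -1.0]]
wrist_force: [0.5, 0.1, -0.1]
opening: 0.0853
grasp_force: 0.0
```

```bash
python3 -m jog '[[0,0,-0.08,0],[0,0,-0.16,0],[0,0,-0.24,0],[0,0,-0.3,0],[0,0,-0.34,0],[0,0,-0.354,0],[0,0,-0.354,0]]'
python3 - <<'E'
from h import *
cv2.imwrite("pics/s1.png",cv2.resize(env.get_image("side")[220:400,220:400,::-1],None,fx=3.2,fy=3.2,interpolation=2))
E
```

```text
t: 2.35
tcp_pos: [0.5362, 0.1185, 0.0524]
tcp_rot: [[0.082, 0.997, -0.004], [0.997, -0.082, -0.0], [-0.001, -0.004, -1.0]]
wrist_force: [0.1, 0.7, 0.3]
opening: 0.0853
grasp_force: 0.0
```

View pics/s1.png

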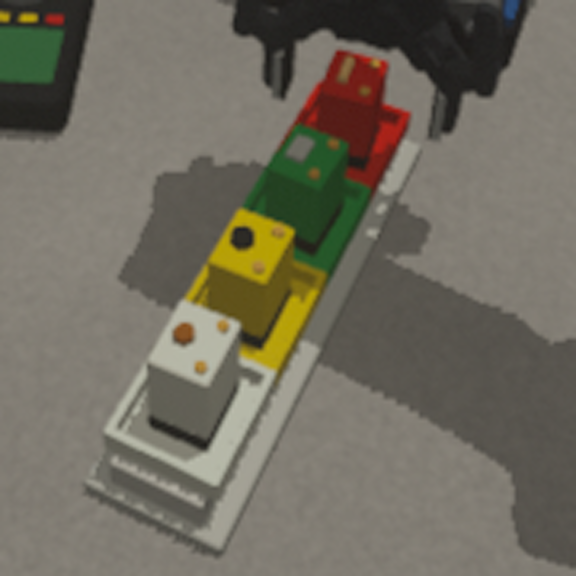

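The fingers straddle red (px ~(350,105)), clear of green. Close and lift.

```bash
python3 -m jog '[[0,0,0,0],[0,0,0,0],[0,0,0,0],[0,0,0,0],[0,0,0,0],[0,0,0,0],[0,0,0,0],[0,0,0,0]]' 1 40
python3 -m jog '[[0,0,0.02,0],[0,0,0.06,0],[0,0,0.12,0],[0,0,0.18,0],[0,0,0.2,0],[0,0,0.2,0]]'
python3 - <<'E'
from h import *
cv2.imwrite("pics/s2.png",cv2.resize(env.get_image("side")[130:370,220:440,::-1],None,fx=2.5,fy=2.5,interpolation=2))
E
```

```text
t: 3.07
tcp_pos: [0.5391, 0.1165, 0.0554]
tcp_rot: [[0.086, 0.996, 0.002], [0.996, -0.086, 0.001], [0.001, 0.002, -1.0]]
wrist_force: [0.3, -0.1, 7.4]
opening: 0.0313
grasp_force: 40.5
t: 3.57
tcp_pos: [0.5399, 0.1165, 0.1572]
tcp_rot: [[0.085, 0.996, 0.006], [0.996, -0.085, 0.002], [0.003, 0.005, -1.0]]
wrist_force: [0.2, -0.3, -1.2]
opening: 0.0315
grasp_force: 40.0
```

View pics/s2.png

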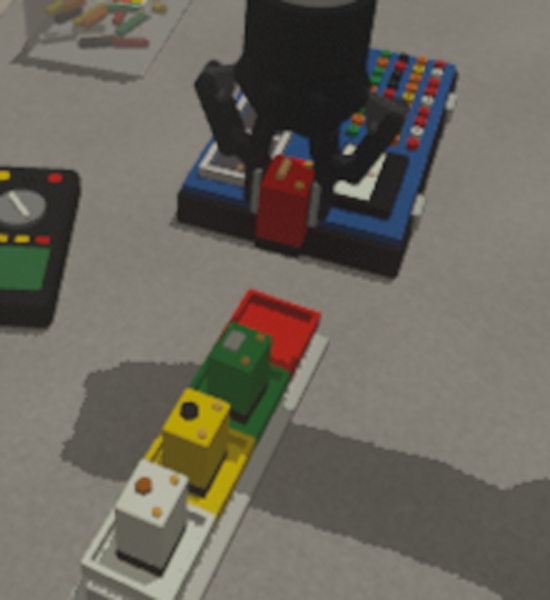

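```bash
python3 -m jog '[[0.025,-0.08,0,0],[0.05,-0.16,0,-0.006],[0.075,-0.24,0,-0.006],[0.1,-0.32,0,-0.006],[0.12,-0.38,0,-0.006],[0.128,-0.397,0,-0.006],[0.128,-0.397,0,-0.006],[0.128,-0.397,-0.06,-0.006],[0.128,-0.397,-0.11,-0.006],[0.128,-0.397,-0.11,-0.006]]'
python3 - <<'E'
from h import *
cv2.imwrite("pics/s3.png",np.hstack([cv2.resize(env.get_image("side")[120:240,280:410,::-1],None,fx=3,fy=3,interpolation=2),cv2.resize(env.get_image("top")[200:320,290:420,::-1],None,fx=3,fy=3,interpolation=2)]))
E
```

```text
t: 4.45
tcp_pos: [0.5972, -0.0792, 0.093]
tcp_rot: [[0.102, 0.995, -0.013], [0.995, -0.102, 0.002], [0.001, -0.013, -1.0]]
wrist_force: [-1.0, 1.5, -2.5]
opening: 0.0316
grasp_force: 40.1
```

View pics/s3.png

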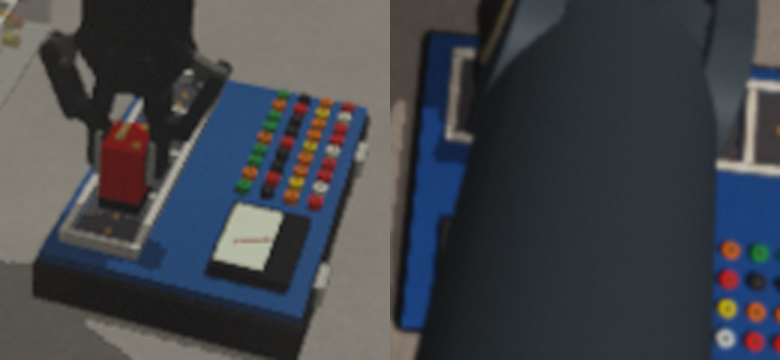

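Red hangs above the leftmost bay (side view px (125,165)); the arm was still settling. Let it settle before lowering.

```bash
python3 -m jog '[[0,0,0,0],[0,0,0,0],[0,0,0,0],[0,0,0,0]]'
```

```text
t: 4.88
tcp_pos: [0.6028, -0.0822, 0.1005]
tcp_rot: [[0.104, 0.995, 0.002], [0.995, -0.104, 0.0], [0.0, 0.002, -1.0]]
wrist_force: [0.2, 0.1, -1.7]
opening: 0.0317
grasp_force: 40.1
```

```bash
python3 -m jog '[[0.002,0,-0.03,0],[0.002,0,-0.05,0],[0.002,0,-0.058,0],[0.002,0,-0.064,0],[0.002,0,-0.068,0],[0.002,0,-0.068,0],[0.002,0,-0.068,0],[0.002,0,-0.068,0]]'
```

```text
t: 5.55
tcp_pos: [0.603, -0.0822, 0.0665]
tcp_rot: [[0.104, 0.995, -0.0], [0.995, -0.104, 0.001], [0.001, -0.0, -1.0]]
wrist_force: [-2.7, 1.3, 5.1]
opening: 0.0316
grasp_force: 41.0
```

```bash
python3 -m jog '[[0,0,0,0],[0,0,0,0],[0,0,0,0],[0,0,0,0],[0,0,0,0],[0,0,0.04,0],[0,0,0.12,0],[0,0,0.2,0],[0,0,0.24,0],[0,0,0.24,0]]' -1
```

```text
t: 6.38
tcp_pos: [0.6065, -0.0832, 0.1909]
tcp_rot: [[0.104, 0.994, 0.011], [0.995, -0.104, -0.0], [0.001, 0.011, -1.0]]
wrist_force: [0.9, -0.8, 0.8]
opening: 0.0853
grasp_force: 0.0
```

```bash
python3 -m jog '[[-0.015,0.08,0,-0.01],[-0.03,0.16,0,-0.02],[-0.045,0.24,0,-0.03],[-0.06,0.32,0,-0.039],[-0.075,0.4,0,-0.039],[-0.09,0.47,0,-0.039],[-0.105,0.527,0,-0.039],[-0.105,0.527,0,-0.039],[-0.105,0.527,0,-0.039],[-0.105,0.527,0,-0.039]]'
python3 - <<'E'
from h import *
cv2.imwrite("pics/s4.png",np.vstack([cv2.resize(env.get_image("side")[120:240,280:410,::-1],(390,300),interpolation=2),cv2.resize(env.get_image("top")[200:300,290:420,::-1],(390,300),interpolation=2)]))
E
```

```text
t: 7.22
tcp_pos: [0.5505, 0.1804, 0.1847]
tcp_rot: [[0.225, 0.974, -0.001], [0.974, -0.225, -0.001], [-0.001, -0.0, -1.0]]
wrist_force: [0.8, -0.0, -0.1]
opening: 0.0853
grasp_force: 0.0
```

View pics/s4.png

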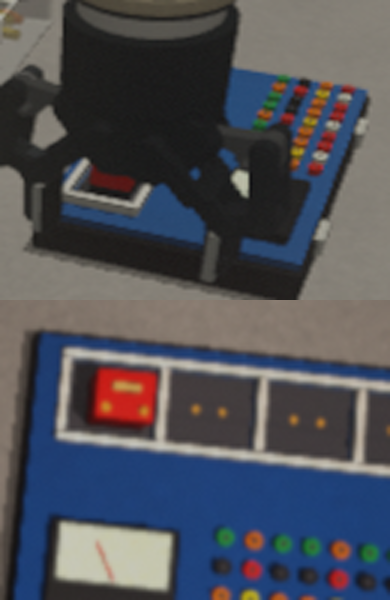

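Red stands in the leftmost bay (top view crop (125,395)). Grasp green; check red's position numerically.

```bash
python3 - <<'E'
from h import *
P=ray("top",[(325.3,235),(338,236.7)],.103);print(P,P.mean(0)+.0085*np.array([.9945,-.1045,0]))
E
python3 -m jog '[[0,0.002,-0.08,0],[0,0.002,-0.16,0],[0,0.002,-0.22,0],[0,0.002,-0.25,0],[0,0.002,-0.26,0],[0,0.002,-0.26,0],[0,0.002,-0.26,0],[0,0.002,-0.26,0]]'
python3 -m jog '[[0,0,0,0],[0,0,0,0],[0,0,0,0],[0,0,0,0],[0,0,0,0],[0,0,0,0],[0,0,0,0],[0,0,0,0]]' 1 40
```

```text
[[ 0.59405322 -0.07141007  0.103     ]
 [ 0.59094611 -0.09529552  0.103     ]] [ 0.60095291 -0.08424104  0.103     ]
t: 7.98
tcp_pos: [0.5521, 0.182, 0.0569]
tcp_rot: [[0.226, 0.974, 0.003], [0.974, -0.226, 0.001], [0.002, 0.003, -1.0]]
wrist_force: [0.2, 0.3, -0.2]
opening: 0.0854
grasp_force: 0.0
t: 8.65
tcp_pos: [0.5512, 0.1824, 0.0559]
tcp_rot: [[0.225, 0.974, 0.001], [0.974, -0.225, 0.001], [0.001, 0.001, -1.0]]
wrist_force: [-0.2, -0.0, 5.6]
opening: 0.0315
grasp_force: 40.7
```

```bash
python3 -m jog '[[0,0,0.03,0],[0,0,0.1,0],[0,0,0.17,0],[0,0,0.2,0],[0.01,-0.08,0.22,0.01],[0.02,-0.16,0.22,0.02],[0.03,-0.24,0.22,0.03],[0.045,-0.32,0.22,0.039],[0.055,-0.4,0.22,0.039],[0.065,-0.48,0.22,0.039]]'
python3 -m jog '[[0.01,-0.08,0,0],[0.026,-0.15,0,0],[0.026,-0.18,0,0],[0.026,-0.18,-0.04,0],[0.026,-0.18,-0.08,0],[0.026,-0.18,-0.12,0],[0.026,-0.18,-0.12,0],[0.026,-0.18,-0.12,0],[0.026,-0.18,-0.12,0],[0.026,-0.18,-0.12,0]]'
```

```text
t: 9.48
tcp_pos: [0.5823, -0.0594, 0.1646]
tcp_rot: [[0.104, 0.995, -0.002], [0.995, -0.104, 0.0], [0.0, -0.002, -1.0]]
wrist_force: [0.2, 0.5, -2.0]
opening: 0.0315
grasp_force: 40.1
t: 10.32
tcp_pos: [0.597, -0.148, 0.1066]
tcp_rot: [[0.104, 0.995, 0.002], [0.995, -0.104, -0.0], [-0.0, 0.002, -1.0]]
wrist_force: [-0.4, -0.3, -2.0]
opening: 0.0316
grasp_force: 40.1
```

```bash
python3 -m jog '[[0,0,-0.03,0],[0,0,-0.055,0],[0,0,-0.068,0],[0,0,-0.074,0],[0,0,-0.079,0],[0,0,-0.079,0],[0,0,-0.079,0],[0,0,-0.079,0]]'
```

```text
t: 10.98
tcp_pos: [0.5962, -0.1477, 0.0669]
tcp_rot: [[0.104, 0.995, 0.0], [0.995, -0.104, 0.001], [0.001, 0.0, -1.0]]
wrist_force: [-2.9, 1.5, 5.6]
opening: 0.032
grasp_force: 41.0
```

```bash
python3 -m jog '[[0,0,0,0],[0,0,0,0],[0,0,0,0],[0,0,0,0],[0,0,0,0],[0,0,0.04,0],[0,0,0.12,0],[0,0,0.2,0],[0,0,0.24,0],[0,0,0.24,0]]' -1
python3 -m jog '[[-0.006,0.08,0,0],[-0.012,0.16,0,0],[-0.018,0.24,0,-0.01],[-0.024,0.32,0,-0.021],[-0.03,0.4,0,-0.021],[-0.036,0.48,0,-0.021],[-0.042,0.56,0,-0.021],[-0.05,0.64,0,-0.021],[-0.056,0.72,0,-0.021],[-0.062,0.79,0,-0.021]]'
python3 -m jog '[[0,0,0,0],[0,0,0,0],[0,0,0,0],[0,0,0,0]]'
python3 - <<'E'
from h import *
cv2.imwrite("pics/s5.png",cv2.resize(env.get_image("top")[200:300,290:460,::-1],None,fx=4,fy=4,interpolation=2))
E
```

```text
t: 11.82
tcp_pos: [0.5994, -0.1492, 0.1915]
tcp_rot: [[0.104, 0.994, 0.011], [0.995, -0.104, -0.002], [-0.0, 0.011, -1.0]]
wrist_force: [0.5, -0.6, 0.4]
opening: 0.0856
grasp_force: 0.0
t: 12.65
tcp_pos: [0.5639, 0.2503, 0.1848]
tcp_rot: [[0.168, 0.986, -0.001], [0.986, -0.168, 0.0], [-0.0, -0.001, -1.0]]
wrist_force: [1.0, 0.4, -0.9]
opening: 0.0852
grasp_force: 0.0
t: 12.98
tcp_pos: [0.5654, 0.2451, 0.1854]
tcp_rot: [[0.172, 0.985, -0.0], [0.985, -0.172, -0.001], [-0.001, -0.0, -1.0]]
wrist_force: [0.2, -0.4, 0.5]
opening: 0.085
grasp_force: 0.0
```

View pics/s5.png

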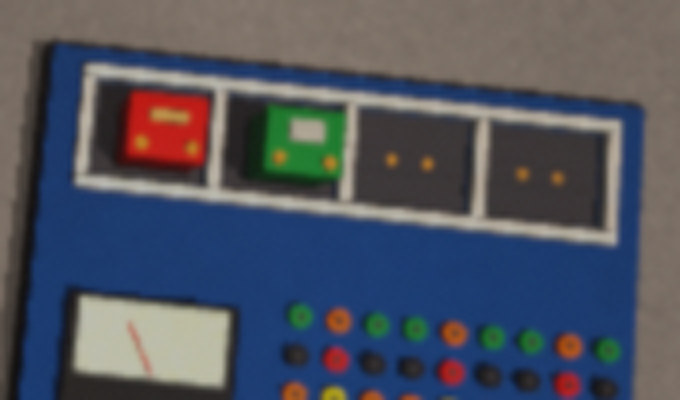

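Red (167,130) and green (303,142) stand in bays 1 and 2. Grasp yellow.

```bash
python3 - <<'E'
from h import *
for d in ([(280,157),(331,163)],[(141,143),(193,149)]):
    P=ray("top",np.array(d)/4+[290-.4,200-.4],.103);print(P.mean(0)+.0085*np.array([.9945,-.1045,0]))
E
python3 -m jog '[[0,0.004,-0.08,0],[0,0.004,-0.16,0],[0,0.004,-0.22,0],[0,0.004,-0.25,0],[0,0.004,-0.26,0],[0,0.004,-0.26,0],[0,0.004,-0.26,0],[0,0.004,-0.26,0]]'
python3 -m jog '[[0,0,0,0],[0,0,0,0],[0,0,0,0],[0,0,0,0],[0,0,0,0],[0,0,0,0],[0,0,0,0],[0,0,0,0]]' 1 40
```

```text
[ 0.5941596  -0.14875517  0.103     ]
[ 0.6004776  -0.08366802  0.103     ]
t: 13.7
tcp_pos: [0.5666, 0.2491, 0.0576]
tcp_rot: [[0.17, 0.985, 0.003], [0.985, -0.17, 0.001], [0.002, 0.003, -1.0]]
wrist_force: [0.2, 0.2, -0.3]
opening: 0.0851
grasp_force: 0.0
t: 14.37
tcp_pos: [0.5656, 0.2495, 0.0564]
tcp_rot: [[0.169, 0.986, 0.001], [0.986, -0.169, 0.001], [0.001, 0.001, -1.0]]
wrist_force: [-0.4, 0.6, 4.9]
opening: 0.0315
grasp_force: 40.7
```

```bash
python3 -m jog '[[0,0,0.03,0],[0,0,0.1,0],[0,0,0.17,0],[0,0,0.2,0],[0.004,-0.08,0.22,0.01],[0.008,-0.16,0.22,0.021],[0.012,-0.24,0.22,0.021],[0.016,-0.32,0.22,0.021],[0.02,-0.4,0.22,0.021],[0.025,-0.48,0.22,0.021]]'
python3 -m jog '[[0.005,-0.08,0,0],[0.01,-0.16,0,0],[0.015,-0.24,0,0],[0.02,-0.32,0,0],[0.025,-0.4,0,0],[0.025,-0.44,0,0],[0.025,-0.44,-0.06,0],[0.025,-0.44,-0.11,0],[0.025,-0.44,-0.12,0],[0.025,-0.44,-0.12,0]]'
python3 -m jog '[[0,0,0,0],[0,0,0,0],[0,0,0,0]]'
```

```text
t: 15.2
tcp_pos: [0.5766, 0.0075, 0.1652]
tcp_rot: [[0.104, 0.995, -0.001], [0.995, -0.104, 0.0], [-0.0, -0.001, -1.0]]
wrist_force: [-0.3, -0.9, -0.6]
opening: 0.0315
grasp_force: 40.1
t: 16.03
tcp_pos: [0.5883, -0.2098, 0.1033]
tcp_rot: [[0.104, 0.995, -0.006], [0.995, -0.104, 0.002], [0.001, -0.006, -1.0]]
wrist_force: [-0.4, 0.1, -1.3]
opening: 0.0316
grasp_force: 40.1
t: 16.28
tcp_pos: [0.5912, -0.2108, 0.1074]
tcp_rot: [[0.104, 0.995, 0.003], [0.995, -0.104, -0.001], [-0.0, 0.003, -1.0]]
wrist_force: [0.1, -0.1, -1.7]
opening: 0.0315
grasp_force: 40.1
```

```bash
python3 -m jog '[[0,0,-0.03,0],[0,0,-0.055,0],[0,0,-0.068,0],[0,0,-0.074,0],[0,0,-0.079,0],[0,0,-0.079,0],[0,0,-0.079,0],[0,0,-0.079,0]]'
```

```text
t: 16.95
tcp_pos: [0.5902, -0.2107, 0.0674]
tcp_rot: [[0.104, 0.995, 0.0], [0.995, -0.104, 0.001], [0.001, 0.0, -1.0]]
wrist_force: [-3.4, 1.3, 5.2]
opening: 0.0315
grasp_force: 40.9
```

```bash
python3 -m jog '[[0,0,0,0],[0,0,0,0],[0,0,0,0],[0,0,0,0],[0,0,0,0],[0,0,0.04,0],[0,0,0.12,0],[0,0,0.2,0],[0,0,0.24,0],[0,0,0.24,0]]' -1
python3 -m jog '[[-0.002,0.08,0,0],[-0.004,0.16,0,0],[-0.006,0.24,0,-0.01],[-0.008,0.32,0,-0.021],[-0.01,0.4,0,-0.021],[-0.013,0.48,0,-0.021],[-0.016,0.56,0,-0.021],[-0.019,0.64,0,-0.021],[-0.022,0.72,0,-0.021],[-0.024,0.8,0,-0.021]]'
python3 -m jog '[[-0.002,0.08,0,0],[-0.003,0.16,0,0],[-0.003,0.22,0,0],[-0.003,0.238,0,0],[-0.003,0.238,0,0],[-0.003,0.238,0,0],[-0.003,0.238,0,0],[-0.003,0.238,0,0]]'
python3 - <<'E'
from h import *
cv2.imwrite("pics/s6.png",cv2.resize(env.get_image("top")[200:300,290:460,::-1],None,fx=4,fy=4,interpolation=2))
E
```

```text
t: 17.78
tcp_pos: [0.5932, -0.2125, 0.1921]
tcp_rot: [[0.105, 0.994, 0.01], [0.995, -0.104, -0.003], [-0.002, 0.011, -1.0]]
wrist_force: [0.9, 0.7, 0.1]
opening: 0.0858
grasp_force: 0.0
t: 18.62
tcp_pos: [0.5772, 0.1911, 0.1854]
tcp_rot: [[0.169, 0.986, -0.001], [0.986, -0.169, -0.0], [-0.001, -0.001, -1.0]]
wrist_force: [0.8, 0.6, -0.4]
opening: 0.0851
grasp_force: 0.0
t: 19.28
tcp_pos: [0.5773, 0.3053, 0.1863]
tcp_rot: [[0.173, 0.985, 0.0], [0.985, -0.173, -0.001], [-0.001, 0.0, -1.0]]
wrist_force: [0.8, -0.8, 0.7]
opening: 0.0855
grasp_force: 0.0
```

View pics/s6.png

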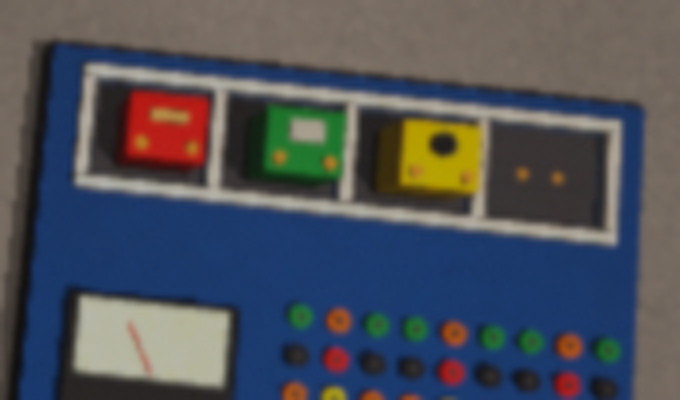

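Yellow stands in bay 3 (437,155). Grasp white.

```bash
python3 -m jog '[[0,0.004,-0.08,0],[0,0.004,-0.16,0],[0,0.004,-0.22,0],[0,0.004,-0.25,0],[0,0.004,-0.262,0],[0,0.004,-0.262,0],[0,0.004,-0.262,0],[0,0.004,-0.262,0]]'
python3 -m jog '[[0,0,0,0],[0,0,0,0],[0,0,0,0],[0,0,0,0],[0,0,0,0],[0,0,0,0],[0,0,0,0],[0,0,0,0]]' 1 40
```

```text
t: 20.0
tcp_pos: [0.5781, 0.3103, 0.0573]
tcp_rot: [[0.17, 0.985, 0.003], [0.985, -0.17, 0.002], [0.002, 0.003, -1.0]]
wrist_force: [-0.2, 0.5, 0.5]
opening: 0.0851
grasp_force: 0.0
t: 20.67
tcp_pos: [0.5772, 0.3105, 0.056]
tcp_rot: [[0.17, 0.986, 0.001], [0.986, -0.17, 0.001], [0.001, 0.001, -1.0]]
wrist_force: [0.8, 0.4, 4.0]
opening: 0.0315
grasp_force: 40.6
```

```bash
python3 -m jog '[[0,0,0.03,0],[0,0,0.1,0],[0,0,0.17,0],[0,0,0.2,0],[0,-0.08,0.22,0.01],[0,-0.16,0.22,0.021],[0,-0.24,0.22,0.021],[0,-0.32,0.22,0.021],[0,-0.4,0.22,0.021],[0,-0.48,0.22,0.021]]'
python3 -m jog '[[0,-0.08,0,0],[0.002,-0.16,0,0],[0.004,-0.24,0,0],[0.006,-0.32,0,0],[0.008,-0.4,0,0],[0.01,-0.48,0,0],[0.012,-0.56,0,0],[0.014,-0.64,0,0],[0.014,-0.68,0,0],[0.014,-0.695,0,0]]'
python3 -m jog '[[0,0,0,0],[0,0,-0.04,0],[0,0,-0.1,0],[0,0,-0.12,0],[0,0,-0.12,0],[0,0,-0.12,0],[0,0,-0.12,0]]'
```

```text
t: 21.5
tcp_pos: [0.5755, 0.0684, 0.1646]
tcp_rot: [[0.104, 0.995, -0.002], [0.995, -0.104, -0.0], [-0.0, -0.002, -1.0]]
wrist_force: [1.6, -0.5, -2.2]
opening: 0.0315
grasp_force: 40.1
t: 22.33
tcp_pos: [0.5814, -0.2828, 0.1647]
tcp_rot: [[0.111, 0.994, -0.002], [0.994, -0.111, -0.003], [-0.003, -0.002, -1.0]]
wrist_force: [-0.4, 0.7, -2.1]
opening: 0.0315
grasp_force: 40.1
t: 22.92
tcp_pos: [0.5847, -0.2769, 0.1066]
tcp_rot: [[0.103, 0.995, 0.002], [0.995, -0.103, -0.001], [-0.0, 0.002, -1.0]]
wrist_force: [0.5, -1.5, -1.4]
opening: 0.0316
grasp_force: 40.0
```

```bash
python3 -m jog '[[0,0,-0.03,0],[0,0,-0.055,0],[0,0,-0.068,0],[0,0,-0.074,0],[0,0,-0.078,0],[0,0,-0.078,0],[0,0,-0.078,0],[0,0,-0.078,0]]'
python3 -m jog '[[0,0,0,0],[0,0,0,0],[0,0,0,0],[0,0,0,0],[0,0,0,0],[0,0,0.04,0],[0,0,0.12,0],[0,0,0.2,0],[0,0,0.24,0],[0,0,0.24,0]]' -1
python3 -m jog '[[-0.002,0.08,0,0],[-0.004,0.16,0,0],[-0.006,0.24,0,0],[-0.008,0.32,0,0],[-0.01,0.4,0,0],[-0.013,0.48,0,0],[-0.016,0.56,0,0],[-0.019,0.64,0,0],[-0.022,0.72,0,0],[-0.024,0.8,0.1,0]]'
python3 - <<'E'
from h import *
env.get_image("top")
cv2.imwrite("pics/s7.png",np.vstack([cv2.resize(env.get_image("top")[205:275,290:460,::-1],None,fx=4,fy=4,interpolation=2),cv2.resize(env.get_image("side")[130:208,280:450,::-1],None,fx=4,fy=4,interpolation=2)]))
E
```

```text
t: 23.58
tcp_pos: [0.5841, -0.2775, 0.0669]
tcp_rot: [[0.104, 0.995, 0.001], [0.995, -0.104, -0.0], [-0.0, 0.001, -1.0]]
wrist_force: [-0.2, 0.4, 0.7]
opening: 0.0315
grasp_force: 40.4
t: 24.42
tcp_pos: [0.5864, -0.2793, 0.1924]
tcp_rot: [[0.104, 0.994, 0.01], [0.995, -0.104, -0.004], [-0.003, 0.01, -1.0]]
wrist_force: [0.9, -0.5, 0.5]
opening: 0.0851
grasp_force: 0.0
t: 25.25
tcp_pos: [0.5667, 0.1136, 0.2126]
tcp_rot: [[0.099, 0.995, -0.013], [0.995, -0.099, -0.002], [-0.004, -0.013, -1.0]]
wrist_force: [0.8, 1.5, 0.1]
opening: 0.0852
grasp_force: 0.0
```

View pics/s7.png

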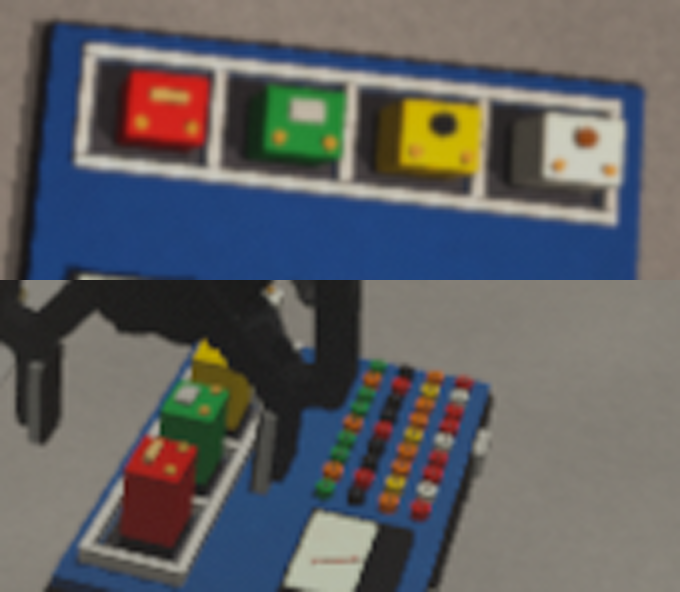

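All four stand in the bays as red, green, yellow, white. Check the positions numerically in the trainer frame, and hand in only if they are within tolerance.

```bash
python3 -m jog '[[0,0,0,0],[0,0,0,0],[0,0,0,0],[0,0,0,0],[0,0,0,0],[0,0,0,0]]' | head -2; python3 - <<'E'
from h import *
y=np.radians(-6);X=np.array([np.cos(y),np.sin(y)]);Y=np.array([-X[1],X[0]]);ok=True
for d,b in (([(141,123),(193,129)],.099),([(280,137),(331,143)],.033),([(415,152),(467,158)],-.033),([(558,165),(609,170)],-.099)):
    P=ray("top",np.array(d)/4+[289.6,204.6],.103)[:,:2];p=P.mean(0)-[.5935,-.1806];e=(p@X+.0085,p@Y-b);print(np.round(e,4));ok&=max(map(abs,e))<.009
print(ok, env.job_done() if ok else "")
E
```

```text
t: 25.9
tcp_pos: [0.572, 0.1081, 0.2185]
[-0.0032 -0.0019]
[-0.0027 -0.0013]
[-0.0028  0.0009]
[-0.0013 -0.0001]
the job is handed in; nothing more can be done
True None
```

I moved all four modules into the trainer bays in reverse order (left to right: red, green, yellow, white) and handed in the job at about 26 s; the last image put each centre within about 4 mm of its bay centre, and the verdict was not shown.

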